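# Change over the touch-latch parts boxes

### The job

We are done with the parts box whose lid was left standing ajar: press its lid down until it latches shut. Then the narrow box is needed: press its touch lid so that it springs ajar, and leave it open. Keep the wide box shut.

Things in the scene. Friction and masses are not known exactly. Their poses are not given: they have to be found in the camera images.
- medium_box_pad (a point): top centre of the round black touch pad (26 mm across) on the lid of the medium grey metal box (105 wide, 130 deep, fixed), whose lid is ajar at the start. Bare aluminium lid, hinged along the far edge; pad mid-width, 36 from the near edge, 100 from the hinge axis, 55 above the bench when shut. Axes turn with the lid: x to the hinge, y along it, z out of the lid. Boxes stand in a row in any order
- narrow_box_pad (a point): same point on the narrow box (72 wide, otherwise alike), shut at the start. Each lid has a push-push latch: press the pad to the firm stop, 5 mm below level (2 to 3 N to get there; 6 to 12 N is sure), and release: a latched lid springs ajar, an ajar lid stays down latched. A half-hearted press (under 4.5 mm past level) may do nothing
- wide_box_pad (a point): same point on the wide box (140 wide, otherwise alike), shut at the start, to stay shut. Of any box: latched, the lid is level; ajar, it slopes up toward the robot by 24 degrees (0.42 rad), its pad about 40 mm higher and 9 to 12 mm nearer the hinge side than when shut. A spring lifts the lid with 0.5 to 2 N at the pad

How it is judged (in metres and radians):
On the way:
1. the medium box is shut and latched, while the narrow box is still shut (angle between medium_box_pad's own z axis and vertical below 0.035 rad and contact force between the fingers and anything else below 0.1 N and angle between narrow_box_pad's own z axis and vertical below 0.1 rad), for 0.2 s.
At the end, for the whole second after the job is handed in: the medium box's lid is latched level (within 2 degrees), the narrow box's lid stands ajar by more than 17 degrees, and the wide box's lid is level (within 2 degrees) (angle between each of medium_box_pad, wide_box_pad's own z axis and vertical below 0.035 rad and angle between narrow_box_pad's own z axis and vertical above 0.3 rad); the robot touches nothing.
It fails at once if the wide box springs open (angle between wide_box_pad's own z axis and vertical above 0.1 rad).
It also fails if it takes over 42 s, if anything falls off the work surface, if the arm or the gripper's body presses on something with over 40 N, if the wrist force passes 120 N, or if a joint passes its speed limit or range.

### The arm

A 6-joint arm with a two-finger parallel gripper is mounted at the origin on a cart in front of the work surface, level with it; the furniture and walls round the work are solid. World frame = base frame: x ahead of the robot, y to its left, z up, the work surface at z = 0. Lengths are in mm, angles in degrees, forces in N, time in s.
With the tool pointing down it reaches from about 300 to 850 mm from the base axis. Payload 4.2 kg.
Tool frame: the origin (TCP) lies on the centre line of the jaws, within the pads' length; the fingertips stand 11 mm ahead of it and the grasp point (between the pads) lies 8 mm behind it; z points along the fingers, y is the line along which they close (so a half turn about z gives the same grasp; the last joint's range is limited). The gripper opens to 91 mm and grips with 3 to 60 N. Pads are 32 mm wide; open, the fingers measure 118 mm over their backs; the gripper's body (76 mm by 178 mm) begins 60 mm behind the grasp point.
Start: joints at [67.666, 18.312, 89.639, -0, 72.044, -1.146], TCP at [207.825, 536.145, 224.976] pointing down, gripper open.
Joint ranges: [-177.97, 177.97], [-48.28, 115.42], [12.27, 149.76], [-77.06, 257.06], [2.81, 150.46], [-146.56, 146.56]. Speed limits (degrees/s): [147.25, 147.25, 180, 180, 180, 180].

### API

Orientations are given as [roll, pitch, yaw] about the fixed x, y, z axes, in that order (R = Rz(yaw) Ry(pitch) Rx(roll)).
In Python, from workcell import env, grab_frame, camera_model, models gives the robot as it stands.
- The arm moves only by the shell command python3 -m crank 'ROWS' [FORCE]. ROWS is text: rows parted by semicolons, each of 7 numbers parted by spaces: the closure, from -1 (fully open) to 1 (shut), so that 0 is half open, then the shift along the tool's x, y, z in mm, then the turn, a rotation vector about the tool's x, y, z in degrees. A call has 1 to 10 rows; each row shifts and turns the commanded pose from where the row before left it, along the tool's axes as they then stand; what a row does not reach is not made up. A row lasts 1/8 s, in which the tool goes at most 62.5 mm and 10.7 degrees, less where a joint would pass 70% of its speed; a pose out of reach is approached as far as the arm can. A call is refused whole if a number of a shift passes 62.5 or a number of a turn 10.7, either way. A call with a gripper value outside its range is refused whole. The fingers move at their own pace and stop on an object; FORCE is the grip in N (left out, the last holds). Time passes only in rows, so rows that do not move let the fingers close. It gives the time, the measured TCP pose, the force, the opening and the grip force at its end, in the units of the state.
- env.state(): the state, without advancing time (a new reading comes with each control period).
- grab_frame(name): name is "scene" or "top" or "wrist"; returns the picture (400x640x3 uint8, blue, green, red); there is no depth.
- camera_model(name): a dict with "K" (3x3 intrinsics, pixels), "R" (3x3) and "t" (3): a world point X has camera coordinates R X + t; the wrist camera has in their place "mount" (4x4, takes a point from camera to tool coordinates, whose origin is the TCP and whose axes are the flange's). Camera axes: x right, y down, z forward; pixel columns grow to the right and rows downward; lengths in mm; the calibration is good to about 2 mm. A picture is of the moment at which its call begins: read the wrist's pose just before it. camera_model takes no time and is no camera call.
- env.job_done(): hands the job in; it is judged then, once.
Trained networks look in the newest picture that a camera, given by its name, has taken for a name from the list of things; names that differ only in an ending like _2 or _b are one class to them, and where a whole thing is asked for, a point or a joint stands for the part that bears it (a point fixed in the world has none). Each returns a list of dicts, best first, with "p" (0 to 1); they miss things now and then, are a little off and sometimes report something else, mostly with a low value. They report only what shows in the picture. A call takes as long as a camera call.
- models.search_frame(name, camera): "point" ([x, y, z] in mm, in world coordinates, good to about 4 mm: the middle of the surface that is visible of it).
The state is a dict: "time_s": time; "qpos": joint angles; "qvel": joint speeds; "effort": joint torques, N m; "ee_pos": TCP position; "ee_rot": TCP orientation; "force": force on the tool from outside, world axes, zero at the start; "torque": the same for the moment, N m; "gripper_width": finger opening in mm; "gripper_force": force on a finger pad.
Only numpy, scipy, OpenCV 4.12 (cv2) and the standard library are available. Lean on these libraries where they do the work, as an engineer would, in place of code of your own. Each camera call takes 0.05 s, during which the arm holds its last target. There are 200 camera calls.

## Working session

There is one attempt and no reset: what is moved stays moved. The work goes in short steps, Python scripts to look and compute and a shell command to move; the robot and the scene stay as the last step left them, time stands still between calls to the robot, and variables do not carry over. Pictures are saved under pics/ and viewed, at most 10 in all, crops included, and the job is handed in when it is done.

```bash
mkdir -p pics; python3 - <<'E'
from workcell import env, grab_frame, camera_model, models
import cv2
s=env.state(); print(s['time_s'],s['ee_pos'],s['ee_rot'],s['force'],s['gripper_width'])
for c in ("scene","top"):
    cv2.imwrite(f"pics/{c}0.png",grab_frame(c))
    for n in ("medium_box_pad","narrow_box_pad","wide_box_pad"):
        print(c,n,[(r['p'],[round(v) for v in r['point']]) for r in models.search_frame(n,c)[:3]])
E
```

```text
0.0 [207.6456053  535.66952135 224.11573392] [-1.79898513e+02  9.11962413e-05  1.58812261e+02] [ 0.30942252 -0.18737399  0.2404855 ] 91.22600584308617
scene medium_box_pad [(0.96, [459, 209, 82])]
scene narrow_box_pad [(0.57, [496, -233, 55])]
scene wide_box_pad [(0.71, [466, 4, 51])]
top medium_box_pad [(0.58, [460, 218, 85])]
top narrow_box_pad [(0.89, [498, -223, 51]), (0.42, [473, 18, 54])]
top wide_box_pad [(0.98, [474, 21, 55])]
```

View pics/top0.png

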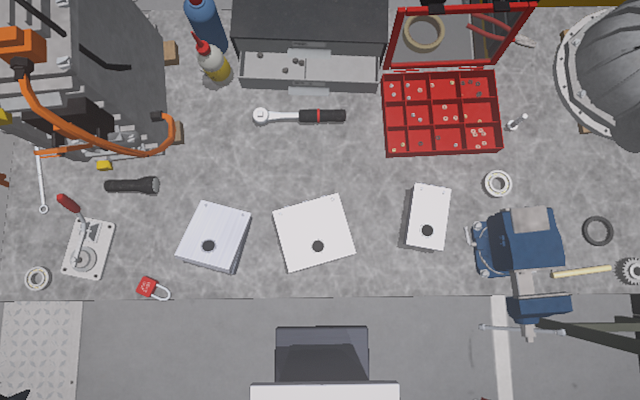

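View pics/scene0.png

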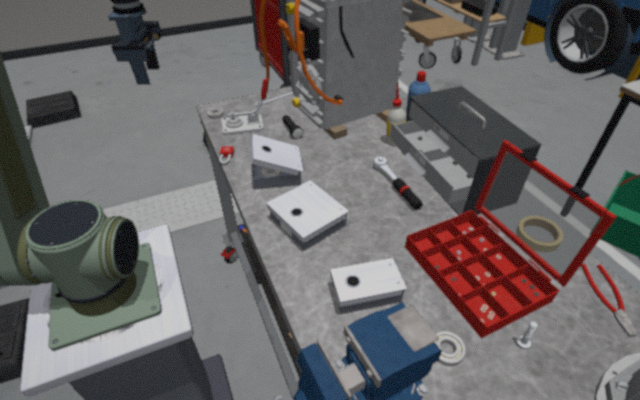

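The top view shows the medium box (ajar) with its pad at about (208,246), the wide box pad at (318,246) and the narrow box pad at (427,231). A vise stands right of the narrow box. The scene view confirms the order left to right: medium, wide, narrow. Next I refine the pad positions from pixels.

```bash
cat > h.py <<'E'
import numpy as np
from workcell import camera_model
def ray(px,z,c="top"):
    m=camera_model(c);K,R,t=(np.array(m[k],float) for k in "KRt")
    o=-R.T@t; d=R.T@np.linalg.inv(K)@np.array([*px,1.]); return o+d*(z-o[2])/d[2]
E
python3 - <<'E'
from h import *; import cv2
g=cv2.imread("pics/top0.png",0)
for n,(u,v),z in (("med",(208,246),95),("wide",(318,246),55),("nar",(427,231),55)):
    p=g[v-11:v+12,u-11:u+12]; m=(p<75).astype('uint8')
    k,l,st,ce=cv2.connectedComponentsWithStats(m); i=l[11,11]
    c=ce[i]+[u-11,v-11]; print(n,c,st[i],ray(c,z).round(1))
print("scene check", [ray(p,z,"scene").round() for p,z in (((267,149),95),((296,212),55),((352,281),55))])
print("hinge corners z~55",ray((205,201),55).round(),ray((252,211),55).round())
print("narrow corners",[ray(p,55).round() for p in ((418,184),(451,190),(441,250),(408,244))])
E
python3 - <<'E'
import cv2
g=cv2.imread("pics/top0.png")
cv2.imwrite("pics/crop.png",cv2.resize(g[180:330,160:260],None,fx=4,fy=4,interpolation=2))
E
```

```text
med [207.99607073 246.03732809] [  0   0  23  23 509] [440.5 230.7  95. ]
wide [318.00190114 245.98288973] [  0   0  23  23 526] [440.1   9.5  55. ]
nar [427.02777778 231.04166667] [  0   0  23  23 504] [ 468.9 -222.3   55. ]
scene check [array([444., 226.,  95.]), array([440.,   9.,  55.]), array([ 470., -222.,   55.])]
hinge corners z~55 [539. 251.  55.] [516. 150.  55.]
narrow corners [array([ 571., -208.,   55.]), array([ 557., -279.,   55.]), array([ 429., -250.,   55.]), array([ 442., -181.,   55.])]
```

View pics/crop.png

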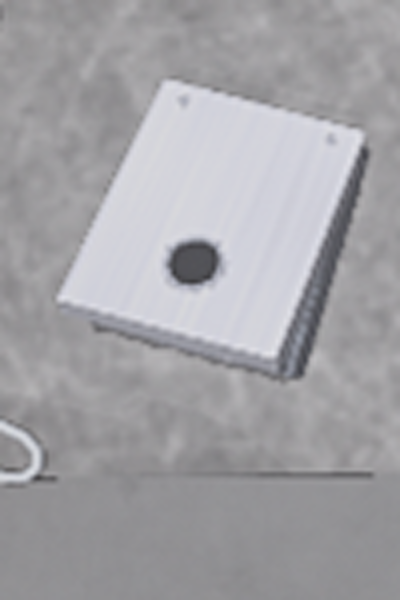

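The crop shows the open medium lid: pad centre at crop (193,262), hinge corners at (165,80) and (365,132). The network points are lid centres, so I use the pixel positions. My threshold failed, so I redo it with Otsu.

```bash
python3 - <<'E'
from h import *; import cv2
for cam,pts in (("top",((208,246),(318,246),(427,231))),("scene",((267,149),(296,212),(352,281)))):
  g=cv2.imread(f"pics/{cam}0.png",0)
  for (u,v),z in zip(pts,(95,55,55)):
    p=g[v-10:v+11,u-10:u+11]; _,m=cv2.threshold(p,0,255,cv2.THRESH_BINARY_INV+cv2.THRESH_OTSU)
    k,l,st,ce=cv2.connectedComponentsWithStats(m)
    d=[np.hypot(*(ce[i]-10)) for i in range(1,k)]; i=1+int(np.argmin(d))
    c=ce[i]+[u-10,v-10]; print(cam,c.round(1),st[i],ray(c,z).round(1))
a,b,c,d=[ray((160+x/4,180+y/4),z) for x,y,z in ((165,80,52),(365,132,52),(277,358,109),(58,300,109))]
print(a,b,c,d); h=(a+b-c-d)[:2]; h/=np.hypot(*h); print(h)
E
```

```text
top [208.  245.1] [  4   4  13  11 117] [442.4 230.8  95. ]
top [317.5 245.8] [  4   4  12  12 106] [440.4  10.6  55. ]
top [427.  230.1] [  5   4  11  11 101] [ 471.  -222.3   55. ]
scene [266.  148.4] [ 5  7  9  6 39] [642.3 115.9  95. ]
scene [296.2 211.6] [ 5  6 11  8 68] [513.8  55.2  55. ]
scene [352.5 280.6] [  5   5  12  10 101] [367.4 -61.4  55. ]
[541.75791857 259.8847959   52.        ] [512.27356937 151.82089584  52.        ] [393.42654902 183.92262444 109.        ] [422.8739675  292.30927321 109.        ]
[ 0.96508207 -0.26194771]
```

```bash
python3 -m crank '1 -45.5 -28.7 0 0 0 0;1 -45.5 -28.7 0 0 0 0;1 -45.5 -28.7 0 0 0 0;1 -45.5 -28.7 0 0 0 0;1 -45.5 -28.7 0 0 0 0;1 -45.5 -28.7 0 0 0 0;1 -45.5 -28.7 0 0 0 0' 20
python3 -m crank '1 0 0 0 0 0 8.6;1 0 0 0 0 0 8.6;1 0 0 0 0 0 8.6;1 0 0 0 0 0 8.6;1 0 0 0 0 0 8.6;1 0 0 0 0 0 0;1 0 0 0 0 0 0;1 0 0 0 0 0 0'
```

```text
time_s: 1.27
ee_pos: [433.1, 232.3, 225.2]
ee_rot: [180.0, 0.0, 158.8]
force: [0.9, 0.9, 0.4]
gripper_width: 24.1
gripper_force: 0.0
time_s: 2.28
ee_pos: [432.2, 233.7, 225.0]
ee_rot: [180.0, -0.0, 115.9]
force: [0.7, 0.1, 0.1]
gripper_width: 0.5
gripper_force: 0.0
```

```bash
python3 -m crank '1 0 0 35 0 0 0;1 0 0 35 0 0 0;1 0 0 30 0 0 0;1 0 0 10 0 0 0;1 0 0 10 0 0 0;1 0 0 10 0 0 0;1 0 0 10 0 0 0;1 0 0 10 0 0 0;1 0 0 5 0 0 0;1 0 0 0 0 0 0'
```

```text
time_s: 3.52
ee_pos: [432.0, 233.6, 69.6]
ee_rot: [-180.0, 0.0, 115.8]
force: [-0.3, 0.3, 1.0]
gripper_width: 0.5
gripper_force: 0.6
```

```bash
python3 -m crank '1 0 0 3 0 0 0;1 0 0 2 0 0 0;1 0 0 2 0 0 0;1 0 0 1 0 0 0;1 0 0 0 0 0 0'
```

```text
time_s: 4.15
ee_pos: [432.2, 233.8, 62.0]
ee_rot: [180.0, -0.0, 115.8]
force: [-1.4, 0.4, 1.2]
gripper_width: 0.8
gripper_force: 0.9
```

```bash
python3 -m crank '1 0 0 0.6 0 0 0;1 0 0 0.6 0 0 0;1 0 0 0 0 0 0'
```

```text
time_s: 4.53
ee_pos: [432.2, 233.8, 61.3]
ee_rot: [180.0, -0.0, 115.8]
force: [-2.7, 0.3, 6.3]
gripper_width: 0.6
gripper_force: 3.5
```

```bash
python3 -m crank '1 0 0 0.4 0 0 0;1 0 0 0 0 0 0'
python3 -m crank '1 0 0 -5 0 0 0;1 0 0 -15 0 0 0;1 0 0 -60 0 0 0;1 0 0 -60 0 0 0;1 0 0 -30 0 0 0;1 0 0 0 0 0 0;1 0 0 0 0 0 0;1 0 0 0 0 0 0'
python3 - <<'E'
from workcell import env, grab_frame
import cv2
cv2.imwrite("pics/scene1.png",grab_frame("scene"))
E
```

```text
time_s: 4.78
ee_pos: [432.2, 233.8, 61.1]
ee_rot: [180.0, -0.0, 115.8]
force: [-3.1, 0.3, 8.8]
gripper_width: 0.4
gripper_force: 4.3
time_s: 5.78
ee_pos: [431.4, 233.2, 228.6]
ee_rot: [-179.8, 0.0, 115.8]
force: [-0.1, -0.7, -0.4]
gripper_width: 0.5
gripper_force: 0.0
```

View pics/scene1.png

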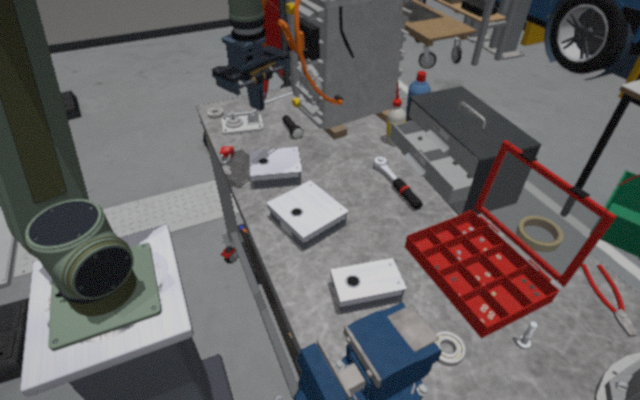

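The medium lid now looks level in the scene view (pad near (264,161)), and the narrow and wide lids are still shut. Next is the narrow box.

```bash
python3 -m crank '1 -47.5 -18.2 0 0 0 0;1 -47.5 -18.2 0 0 0 0;1 -47.5 -18.2 0 0 0 0;1 -47.5 -18.2 0 0 0 0;1 -47.5 -18.2 0 0 0 0;1 -47.5 -18.2 0 0 0 0;1 -47.5 -18.2 0 0 0 0;1 -47.5 -18.2 0 0 0 0;1 -47.5 -18.2 0 0 0 0'
python3 -m crank '1 0 0 0 0 0 9.2;1 0 0 0 0 0 9.2;1 0 0 0 0 0 9.2;1 0 0 0 0 0 9.2;1 0 0 0 0 0 9.2;1 0 0 0 0 0 0;1 0 0 0 0 0 0'
python3 - <<'E'
from workcell import grab_frame
import cv2
cv2.imwrite("pics/top2.png",grab_frame("top"))
E
```

```text
time_s: 6.95
ee_pos: [470.5, -224.0, 229.3]
ee_rot: [-180.0, -0.1, 115.8]
force: [-0.4, 0.6, -0.0]
gripper_width: 0.5
gripper_force: 0.0
time_s: 7.82
ee_pos: [470.7, -222.4, 229.8]
ee_rot: [-179.9, -0.0, 69.9]
force: [0.7, -0.1, 0.5]
gripper_width: 0.4
gripper_force: 0.0
```

View pics/top2.png

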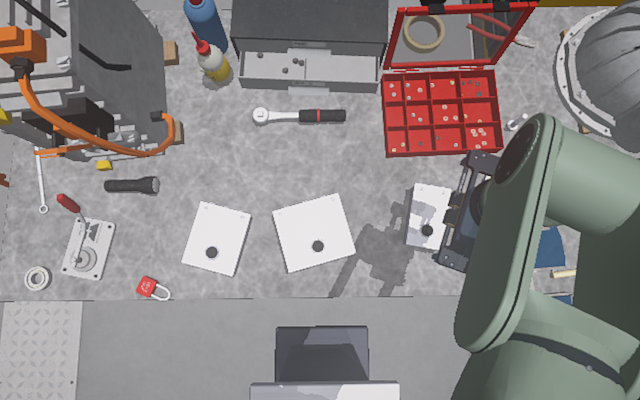

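The medium lid is flat, with its pad now at (212,253). The gripper appears right of the narrow box, at about (470,210), which could be height parallax. I descend part way and check before pressing.

```bash
python3 -m crank '1 0 0 50 0 0 0;1 0 0 50 0 0 0;1 0 0 35 0 0 0;1 0 0 0 0 0 0;1 0 0 0 0 0 0'
python3 - <<'E'
from h import *; from workcell import grab_frame, env
import cv2
m=camera_model("top");R,t=np.array(m["R"]),np.array(m["t"]); print("cam",-R.T@t)
print("med pad shut",ray((212,252.7),55))
s=grab_frame("scene"); w=grab_frame("wrist")
cv2.imwrite("pics/s3.png",np.hstack([cv2.resize(s[230:350,280:480],(400,240)),cv2.resize(w,(384,240))]))
E
```

```text
time_s: 8.5
ee_pos: [471.9, -222.9, 96.6]
ee_rot: [179.9, 0.0, 69.8]
force: [-0.8, -0.7, 0.2]
gripper_width: 0.7
gripper_force: 0.0
cam [395.03910284  10.20674972 917.50350438]
med pad shut [428.60814818 232.58671563  55.        ]
```

View pics/s3.png

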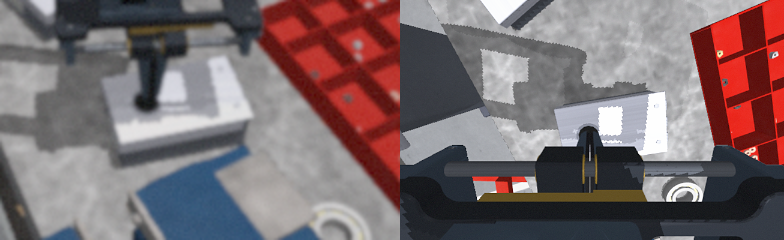

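The fingertips are right above the narrow pad (scene crop (145,100)), and the gripper body is clear of the vise. Now I press.

```bash
python3 -m crank '1 0 0 15 0 0 0;1 0 0 10 0 0 0;1 0 0 5 0 0 0;1 0 0 2 0 0 0;1 0 0 2 0 0 0;1 0 0 1 0 0 0;1 0 0 0 0 0 0'
```

```text
time_s: 9.48
ee_pos: [470.8, -222.4, 61.1]
ee_rot: [180.0, -0.0, 69.8]
force: [-2.3, 1.4, 6.3]
gripper_width: 0.5
gripper_force: 3.4
```

```bash
python3 -m crank '1 0 0 0.5 0 0 0;1 0 0 0 0 0 0'
python3 -m crank '1 0 0 -20 0 0 0;1 0 0 -50 0 0 0;1 0 0 -50 0 0 0;1 0 0 -45 0 0 0;1 0 0 0 0 0 0;1 0 0 0 0 0 0;1 0 0 0 0 0 0;1 0 0 0 0 0 0'
python3 - <<'E'
from workcell import grab_frame
import cv2
cv2.imwrite("pics/scene4.png",grab_frame("scene"))
E
```

```text
time_s: 9.72
ee_pos: [470.8, -222.4, 60.9]
ee_rot: [180.0, -0.0, 69.8]
force: [-4.3, 1.6, 9.0]
gripper_width: 0.4
gripper_force: 4.4
time_s: 10.72
ee_pos: [470.5, -222.2, 223.6]
ee_rot: [-179.9, -0.0, 69.8]
force: [-0.4, -0.3, 0.0]
gripper_width: 0.2
gripper_force: 0.0
```

View pics/scene4.png

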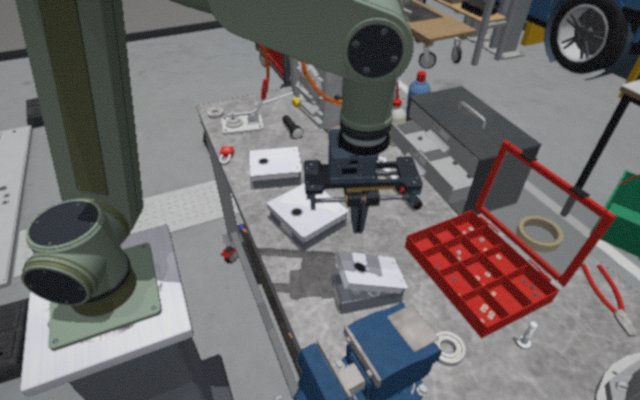

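The narrow lid stands ajar (pad at about (360,267)), the medium and wide lids are level, and the arm is clear.

```bash
python3 -c "
from workcell import env
print(env.job_done())"
```

```text
the job is handed in; nothing more can be done
None
```

I pressed the medium box's lid down until it latched, sprang the narrow box's lid ajar and left it open, kept the wide box shut, and handed the job in at about 11 s; the last picture showed all three lids as asked and the arm clear, but no verdict came back.

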